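# Feed the cork block with the valve lever and clamp it

### The job

Get the cork sanding block held down in the feed fixture for gluing: push the spring-centred valve lever over towards the end stop, without straining it, and hold it there until the ram has slid the block right up against the stop, then let the lever spring back to the middle by itself. Then turn the T-handle clockwise (seen from above) until you feel it go tight and the pad is pressed firmly, but not crushingly, on the block, and let go. Move the block only with the ram (do not touch block or ram), and leave the jars and the spoon blank alone.

Things in the scene. Friction and masses are not known exactly. Their poses are not given: they have to be found in the camera images.
- fixture: Fixed feed fixture: wooden base 180 x 420 x 20 mm with a lying cylinder and ram, a 60 mm wide channel between low rails, a bridge with a vertical clamp screw (crossbar 124 x 34 mm, top 88 mm above the table, at y = -130 mm) and an end stop. Origin: centre of its underside, at table height. -y is the feed direction, from cylinder to stop; z up; the valve lever is on the -x side of the cylinder.
- stop_face (a point): Centre of the end stop's face that the block must meet; axes parallel to the fixture's (so +y points from the stop towards the cylinder). Fixture frame: (0, -173, 32) mm.
- cork_center (a point): Centre of the loose cork sanding block, 56 (x) x 85 (y, along the channel) x 24 mm, 0.06 kg, lying in the guide channel on the base. Seated against the stop, its centre is 42.5 mm from stop_face along the fixture's y. At the start it is 35 to 85 mm short of that.
- cork_block: The same cork block; origin at the centre of its underside.
- ram: Steel ram plate, 50 x 22 mm; origin: centre of the face that pushes the block. Starts at fixture y = 0 and can go 95 mm in -y (88 mm seats the block). It moves only while the lever leans, the way the lever leans, faster the further (roughly 15 to 40 mm/s at 0.38 rad, nothing below about 0.2 rad), and stays where it is when the lever is let go.
- valve_lever (a joint): Lever angle in rad: near 0 (within 0.1), upright, when left alone; positive when its top leans towards the end stop (fixture -y), which makes the ram push out; negative draws it back. Stops at +-0.45. A spring (3.5 N m/rad) centres it; holding it at 0.38 rad takes 14 to 19 N about 90 mm above the pivot.
- lever_pivot (a point): The lever's pivot, inside the grey valve block (52 x 78 mm, top 73 mm above the table). Fixed on the fixture at (-60, 115, 60) mm. The hinge axis is the fixture's x.
- lever_top (a point): Top centre of the lever's black tapered grip, 128 mm above the pivot along the lever. The grip is 22 mm thick at the top and 15 mm at its lower end (50 mm above the pivot); below it is a 13 mm steel rod.
- lever_grip: The lever's grip; origin at the pivot, z along the lever to its top.
- screw (a joint): Turn of the T-handle in rad, growing clockwise seen from above, which lowers the pad 3.5 mm per rad; range to 4.5. At 0 its bar lies along fixture x. Starts at 0 to 0.3. The pad's length varies: it meets the block at 0.9 to 2.1. It turns easily (under 0.2 N m) until then; within a further 0.3 rad the torque climbs to about 0.3 N m: tight. It stays where it is let go.
- t_bar (a point): Centre of the T-handle's bar: a horizontal steel bar 13 mm thick and 80 mm long with 18 mm ball ends, 135 mm above the table, in the middle of the bridge, on a 14 mm vertical stem; a 28 mm collar below it reaches to 100 mm above the table. x axis along the bar.
- pad: The round clamp pad, 30 mm across and 6 mm thick, under the bridge above the channel; origin at the centre of its underside.
- white_jar: Small white jar, 42 mm across, 64 mm high, just in front of the fixture, between lever and bridge (bystander). Origin: centre of the underside.
- ochre_jar: Ochre jar with a dark lid, 39 mm across, 48 mm high, behind the fixture (bystander). Origin: centre of the underside.
- spoon_blank: Wooden spoon blank, 163 mm long, lying behind the fixture (bystander). Origin: centre of the underside.
Mind the look-alikes: they are no part of the job. Several things have the shape of the cork_block; the one meant has the colours described above.

How it is judged:
By the outcome, as a careful person would: the job done as asked, in the order asked, and still so for the second after the job is handed in, with the robot touching nothing.
It also fails if it takes over 61 s, if anything falls off the work surface, if the arm or the gripper's body presses on something with over 40 N, if the wrist force passes 120 N, or if a joint passes its speed limit or range.

### The arm

A 6-joint arm with a two-finger parallel gripper is mounted at the origin on a cart in front of the work surface, level with it; the furniture and walls round the work are solid. World frame = base frame: x ahead of the robot, y to its left, z up, the work surface at z = 0. Lengths are in m, angles in rad, forces in N, time in s.
With the tool pointing down it reaches from about 0.375 to 0.9 m from the base axis. Payload 3.1 kg.
Tool frame: the origin (TCP) lies where the fingers leave the gripper's body, on its centre line; the fingertips stand 73 mm ahead of it and the grasp point (between the pads) lies 54 mm ahead of it; z points along the fingers, y is the line along which they close (so a half turn about z gives the same grasp; the last joint's range is limited). The gripper opens to 85 mm and grips with 20 to 120 N. Pads are 22 mm wide; open, the fingers measure 114 mm over their backs; the gripper's body (76 mm by 85 mm) begins 54 mm behind the grasp point. The pads swing forward as they close: fully open they stand 13 mm farther back than shut.
Start: joints at [-1.458, 0.527, 1.433, -0, 1.181, -0.178], TCP at [0.18, -0.599, 0.304] pointing down, gripper open.
Joint ranges: [-3.08, 3.08], [-0.75, 2.2], [0.22, 2.44], [-1.43, 4.57], [0, 2.65], [-2.85, 2.85]. Speed limits (rad/s): [2.79, 2.79, 3.14, 3.14, 3.14, 3.14].

### API

Orientations are given as a unit quaternion [x, y, z, w].
In Python, from station import manip gives the robot as it stands.
- The arm moves only by the shell command python3 -m crank 'ROWS' [FORCE]. ROWS is JSON, a list of rows, each an object with "dp": the shift along the tool's x, y, z normalised to -1 to 1, where 1 is 50 cm, a list of three; "delta_rot": the turn, a rotation vector about the tool's x, y, z normalised to -1 to 1, where 1 is 2 pi rad, a list of three; "fingers": the opening, from -1 (shut) to 1 (fully open). A call has 1 to 12 rows; each row shifts and turns the commanded pose from where the row before left it, along the tool's axes as they then stand; what a row does not reach is not made up. A row lasts 1/12 s, in which the tool goes at most 41.7 mm and 7.16 degrees, less where a joint would pass 70% of its speed; a pose out of reach is approached as far as the arm can. A call with a number of a shift or a turn outside -1 to 1 is refused whole. A call with a gripper value outside its range is refused whole. The fingers move at their own pace and stop on an object; FORCE is the grip in N (left out, the last holds). Time passes only in rows, so rows that do not move let the fingers close. It gives the time, the measured TCP pose, the force, the opening and the grip force at its end, in the units of the state.
- manip.sense(): the state, without advancing time (a new reading comes with each control period).
- manip.snapshot(name): name is "side" or "top"; returns (picture, depth): 400x640x3 uint8, red, green, blue; 400x640 float32, m along the optical axis (not along the pixel's ray), 0 where there is no reading.
- manip.camera_model(name): a dict with "fx", "fy", "cx", "cy" (pixels), "origin" and "attitude" of the camera in the world. Camera axes: x right, y up, looking along -z (the intrinsics and any distortion apply to the point x, -y, -z); pixel columns grow to the right and rows downward; lengths in m; the calibration is good to about 2 mm. A picture is of the moment at which its call begins. camera_model takes no time and is no camera call.
- manip.sign_off(): hands the job in; it is judged then, once.
The state is a dict: "t": time; "q": joint angles; "qd": joint speeds; "tau": joint torques, N m; "tcp_pos": TCP position; "tool_rot": TCP orientation; "force": force on the tool from outside, world axes, zero at the start; "ft_torque": the same for the moment, N m; "finger_gap": opening from 0.0 (shut) to 1.0 (fully open); "gripper_force": force on a finger pad.
Only numpy, scipy, OpenCV 4.12 (cv2) and the standard library are available. Lean on these libraries where they do the work, as an engineer would, in place of code of your own. Each camera call takes 0.05 s, during which the arm holds its last target. There are 200 camera calls.

## Working session

There is one attempt and no reset: what is moved stays moved. The work goes in short steps, Python scripts to look and compute and a shell command to move; the robot and the scene stay as the last step left them, time stands still between calls to the robot, and variables do not carry over. Pictures are saved under pics/ and viewed, at most 10 in all, crops included, and the job is handed in when it is done.

```bash
mkdir -p pics; ls; python3 - <<'E'
from station import manip
import cv2,numpy as np
for n in("side","top"):
    p,d=manip.snapshot(n); cv2.imwrite(f"pics/{n}0.png",p[:,:,::-1]); np.save(f"pics/{n}0.npy",d); np.save(f"pics/{n}0rgb.npy",p)
    print(n,manip.camera_model(n), (d>0).mean())
print(manip.sense())
E
```

```text
pics
side {'fx': 403.91636051127824, 'fy': 403.91636051127824, 'cx': 314.9273569936188, 'cy': 200.03786114517945, 'origin': array([ 0.64490137, -0.72610428,  0.57318117]), 'attitude': array([0.51653388, 0.01070269, 0.03177927, 0.85560989])} 0.99582421875
top {'fx': 383.79460915415245, 'fy': 383.79460915415245, 'cx': 318.9773839688958, 'cy': 198.32352219788757, 'origin': array([0.4926795 , 0.09367388, 1.13055568]), 'attitude': array([ 0.04343334, -0.0363116 , -0.70562307,  0.70632223])} 0.99587890625
{'t': 0.1, 'q': array([-1.45748605e+00,  5.28354990e-01,  1.43379284e+00,  1.05907528e-06,
        1.18139844e+00, -1.78490198e-01]), 'qd': array([-0.00026379, -0.00249114, -0.0022413 ,  0.00035957, -0.00161037,
       -0.00040723]), 'tau': array([-1.57466247e-04, -4.43302810e+01, -1.78586662e+01, -1.97812451e-04,
        3.91848735e-03,  2.10366636e-06]), 'tcp_pos': array([ 0.17977365, -0.59805255,  0.30303658]), 'tool_rot': array([ 9.89374984e-01,  1.45382894e-01,  3.23180384e-05, -9.76276479e-04]), 'force': array([-0.63613181, -0.11395131,  0.45770239]), 'ft_torque': array([-0.04045277,  0.02471094, -0.00078144]), 'gripper_force': 0.0, 'finger_gap': 1.0014769320498373}
```

View pics/side0.png

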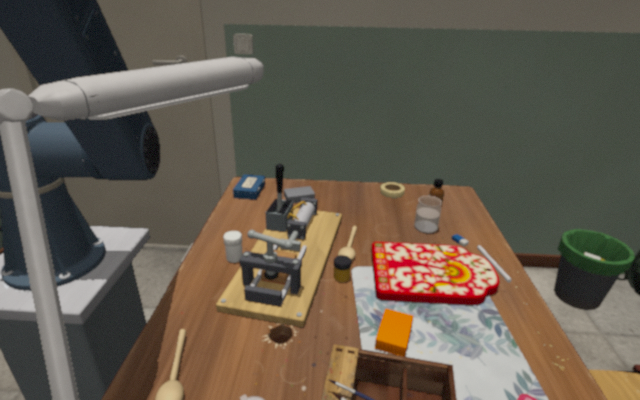

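View pics/top0.png

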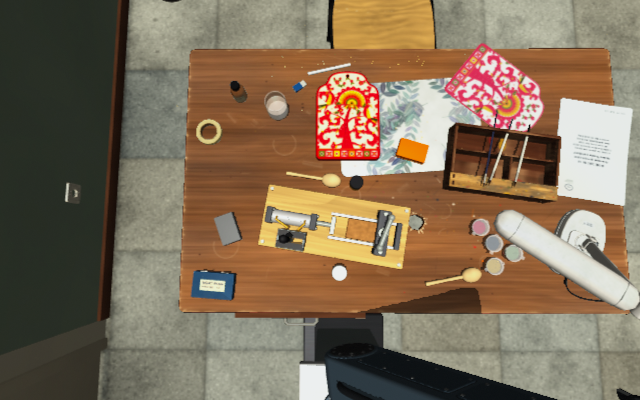

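Side view: fixture at about (285,260), with the lever grip at (280,175), T-bar at (278,240) and white jar at (233,246). Top view: fixture board centred near (335,227), valve block and lever at (290,238), bridge at (384,232) and stop at (397,236). Three things have the block's shape: tan in the channel (357,230), orange (412,150) and grey (228,228). The tan one in the channel is the cork. I'll confirm it in an enlarged crop while measuring the board.

```bash
cat > h.py <<'E'
import numpy as np,cv2
from station import manip
from scipy.spatial.transform import Rotation as R
def ray(n,u,v):
    c=manip.camera_model(n); u=np.asarray(u,float);v=np.asarray(v,float)
    d=np.stack([(u-c['cx'])/c['fx'],-(v-c['cy'])/c['fy'],-np.ones_like(u)],-1)
    return c['origin'],R.from_quat(c['attitude']).apply(d)
def onz(n,u,v,z):
    o,d=ray(n,u,v); return o+d*((z-o[2])/d[...,2])[...,None]
def cloud(n,d):
    v,u=np.mgrid[:400,:640]; o,r=ray(n,u.ravel(),v.ravel()); return (o+r*d.ravel()[:,None]).reshape(400,640,3)
def proj(n,p):
    c=manip.camera_model(n); q=R.from_quat(c['attitude']).inv().apply(np.asarray(p)-c['origin'])
    return np.stack([c['cx']+c['fx']*q[...,0]/-q[...,2],c['cy']+c['fy']*q[...,1]/q[...,2]],-1)
E
python3 - <<'E'
from h import *
p=np.load('pics/top0rgb.npy');d=np.load('pics/top0.npy')
P=cloud('top',d); hsv=cv2.cvtColor(p,cv2.COLOR_RGB2HSV)
print('hsv board',hsv[258,330],hsv[195,300],'table',hsv[280,400],'z board',P[258,330],'table',P[280,400])
w=hsv.astype(int)
m=((w[...,0]>=14)&(w[...,0]<=28)&(w[...,2]>150)&(w[...,1]>60)).astype(np.uint8)
m[:170]=0;m[290:]=0;m[:,:240]=0;m[:,430:]=0
n,l,s,c=cv2.connectedComponentsWithStats(m)
print(s[1:][s[1:,4]>100])
k=np.isin(l,[i for i in range(1,n) if s[i,4]>300 and s[i,0]+s[i,2]>0 and s[i,1]>170])
vv,uu=np.nonzero(k); X=onz('top',uu,vv,.02)[:,:2]
r=cv2.minAreaRect((X*1000).astype(np.float32)); print(r)
a=p[170:280,250:425]; a=cv2.resize(a,None,fx=4.5,fy=4.5,interpolation=cv2.INTER_CUBIC)
b=np.load('pics/side0rgb.npy')[150:330,210:370]
cv2.imwrite('pics/topc.png',a[:,:,::-1]); cv2.imwrite('pics/sidec.png',cv2.resize(b,None,fx=3.3,fy=3.3,interpolation=cv2.INTER_CUBIC)[:,:,::-1])
E
```

```text
hsv board [ 13 169 160] [ 21 146 231] table [ 13 167 145] z board [ 0.44583982  0.07278334 -0.00096611] table [ 0.38334857 -0.12942042 -0.00076123]
[[ 286  172   55   15  341]
 [ 258  184  159   85 6444]
 [ 387  225    9   22  123]]
((565.7514038085938, 48.67268371582031), (442.005615234375, 247.87583923339844), 82.27616882324219)
```

View pics/topc.png

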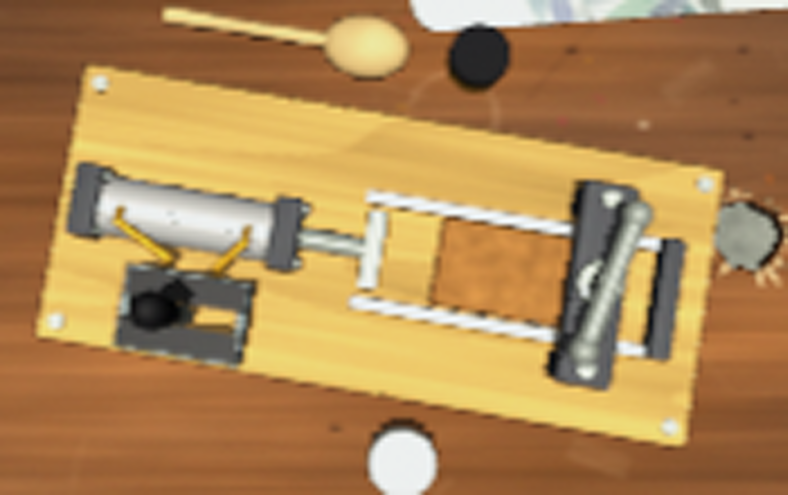

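View pics/sidec.png

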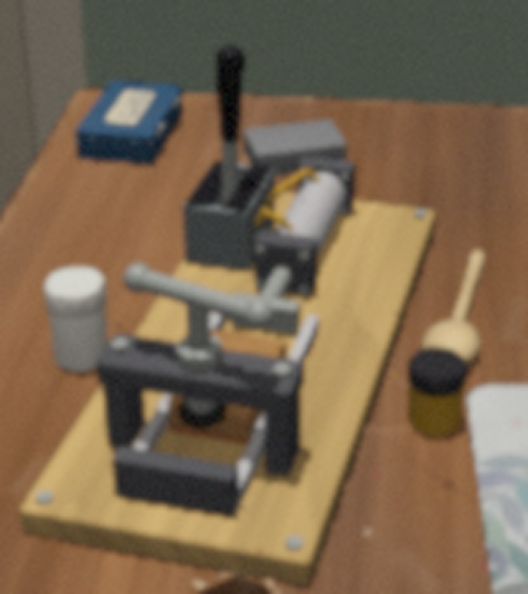

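The crops confirm the cork: tan block in the channel at topc (500,270), just behind the bridge. Board corners are at topc (88,66), (722,172), (686,444) and (37,337). T-bar ends are at (638,213) and (583,358), and the black lever top is at (148,310).

```bash
python3 - <<'E'
from h import *
C=np.array([[88,66],[722,172],[686,444],[37,337]])/4.5+[250,170]
W=onz('top',C[:,0],C[:,1],.02); c=W.mean(0)
yd=(W[0]-W[1]+W[3]-W[2])[:2]; yd/=np.linalg.norm(yd); xd=np.array([yd[1],-yd[0]])
print('W',W.round(4),'c',c,'yaw deg',np.degrees(np.arctan2(xd[1],xd[0])),np.linalg.norm(W[0]-W[1]),np.linalg.norm(W[1]-W[2]))
F=lambda p:np.r_[c[:2]+p[0]*xd+p[1]*yd,p[2]]
inv=lambda w:np.array([(w[:2]-c[:2])@xd,(w[:2]-c[:2])@yd,w[2]])
for n,p in dict(pivot=(-.06,.115,.06),ltop=(-.06,.115,.188),tbar=(0,-.13,.135)).items(): print(n,F(p).round(4),proj('top',F(p)),proj('side',F(p)))
T=np.array([[638,213],[583,358]])/4.5+[250,170]; E=onz('top',T[:,0],T[:,1],.137);
print('bar ends',E,[inv(e) for e in E])
print('lever top top-view at .188',inv(onz('top',148/4.5+250,310/4.5+170,.188)))
K=np.array([[436,305],[446,225]])/4.5+[250,170]; print('cork rear edge fixt',[inv(e) for e in onz('top',K[:,0],K[:,1],.044)])
J=onz('top',402/4.5+250,462/4.5+170,.064); print('jar',J,inv(J))
# side rays
o,r=ray('side',230/3.3+210,52/3.3+150); s=(.188-o[2])/r[2]; print('lever top side',inv(o+s*r))
E
```

```text
W [[ 0.6587  0.2497  0.02  ]
 [ 0.5898 -0.1601  0.02  ]
 [ 0.4171 -0.133   0.02  ]
 [ 0.4836  0.2796  0.02  ]] c [0.53729334 0.05907686 0.02      ] yaw deg -9.353590603776242 0.41555450740032707 0.17480570322864697
pivot [0.4968 0.1823 0.06  ] [290.90250691 240.28009881] [278.04715607 209.93352474]
ltop [0.4968 0.1823 0.188 ] [286.57164432 240.07158319] [276.58159967 164.30867819]
tbar [ 0.5162 -0.0692  0.135 ] [385.97555413 232.75529978] [268.04259891 239.34685255]
bar ends [[ 0.55587125 -0.08456476  0.137     ]
 [ 0.47320254 -0.05166813  0.137     ]] [array([ 0.04167651, -0.13871237,  0.137     ]), array([-0.04523963, -0.119689  ,  0.137     ])]
lever top top-view at .188 [-0.05864699  0.124388    0.188     ]
cork rear edge fixt [array([-0.02739231, -0.03803813,  0.044     ]), array([ 0.02305947, -0.03643109,  0.044     ])]
jar [0.4089024  0.04852501 0.064     ] [-0.12496892 -0.03127852  0.064     ]
lever top side [-0.04991748  0.1083226   0.188     ]
```

```bash
python3 - <<'E'
from h import *
d=np.load('pics/top0.npy');P=cloud('top',d)
for u,v in [(505,222),(540,250),(580,280),(625,305),(585,225),(575,250),(420,385),(345,355)]: print('top',u,v,P[v,u].round(3))
d=np.load('pics/side0.npy');P=cloud('side',d)
for u,v in [(250,68),(150,85),(60,100),(15,105),(30,200),(60,370),(60,30)]: print('side',u,v,P[v,u].round(3))
E
```

```text
top 505 222 [ 0.526 -0.207  0.493]
top 540 250 [ 0.48  -0.26   0.497]
top 580 280 [ 0.432 -0.321  0.497]
top 625 305 [ 0.393 -0.389  0.497]
top 585 225 [ 0.541 -0.644  0.041]
top 575 250 [ 0.48  -0.318  0.495]
top 420 385 [ 0.271 -0.058  0.501]
top 345 355 [0.264 0.048 0.318]
side 250 68 [ 0.538 -0.241  0.488]
side 150 85 [ 0.467 -0.352  0.49 ]
side 60 100 [ 0.42  -0.416  0.49 ]
side 15 105 [ 0.4   -0.438  0.491]
side 30 200 [ 0.413 -0.469  0.427]
side 60 370 [ 0.439 -0.525  0.309]
side 60 30 [ 0.275 -0.177  0.519]
```

A desk lamp's arm spans (0.40,-0.44) to (0.53,-0.20) at z=0.49. I'll go round inside it, at a radius of about 0.42. First I turn the tool so its x axis lies along fixture y and its y axis along fixture x.

```bash
R='' ; python3 -m crank '[{"dp":[0,0,0],"delta_rot":[0,0,-0.0197],"fingers":-1},{"dp":[0,0,0],"delta_rot":[0,0,-0.0197],"fingers":-1},{"dp":[0,0,0],"delta_rot":[0,0,-0.0197],"fingers":-1},{"dp":[0,0,0],"delta_rot":[0,0,-0.0197],"fingers":-1},{"dp":[0,0,0],"delta_rot":[0,0,-0.0197],"fingers":-1},{"dp":[0,0,0],"delta_rot":[0,0,-0.0197],"fingers":-1},{"dp":[0,0,0],"delta_rot":[0,0,-0.0197],"fingers":-1},{"dp":[0,0,0],"delta_rot":[0,0,-0.0197],"fingers":-1},{"dp":[0,0,0],"delta_rot":[0,0,-0.0197],"fingers":-1},{"dp":[0,0,0],"delta_rot":[0,0,0],"fingers":-1}]'
python3 -m crank '[{"dp":[0.061,-0.030,0],"delta_rot":[0,0,0],"fingers":-1},{"dp":[0.061,-0.030,0],"delta_rot":[0,0,0],"fingers":-1},{"dp":[0.061,-0.030,0],"delta_rot":[0,0,0],"fingers":-1},{"dp":[0.061,-0.030,0],"delta_rot":[0,0,0],"fingers":-1},{"dp":[0.061,-0.030,0],"delta_rot":[0,0,0],"fingers":-1},{"dp":[0.061,-0.030,0],"delta_rot":[0,0,0],"fingers":-1},{"dp":[0,0,0],"delta_rot":[0,0,0],"fingers":-1}]'; python3 -c "
from station import manip
s=manip.sense();print(s['q'],s['tool_rot'])"
```

```text
t: 0.93
tcp_pos: [0.1798, -0.5982, 0.3034]
tool_rot: [0.762, 0.647, 0.0, -0.001]
force: [-0.4, 0.4, -0.1]
finger_gap: 0.0
gripper_force: 0.0
t: 1.52
tcp_pos: [0.1204, -0.3948, 0.3026]
tool_rot: [0.764, 0.645, 0.004, -0.005]
force: [0.6, 0.5, -0.3]
finger_gap: -0.002
gripper_force: 0.0
[-1.54672097e+00  2.47632314e-01  1.93188600e+00 -4.86888248e-04
  9.73931429e-01 -1.37805814e+00] [ 0.76405206  0.64512733  0.00355761 -0.00474667]
```

```bash
python3 -m crank '[{"dp":[0.0466,0.0508,0],"delta_rot":[0,0,0],"fingers":-1},{"dp":[0.0466,0.0508,0],"delta_rot":[0,0,0],"fingers":-1},{"dp":[0.0466,0.0508,0],"delta_rot":[0,0,0],"fingers":-1},{"dp":[0.0466,0.0508,0],"delta_rot":[0,0,0],"fingers":-1},{"dp":[0.0466,0.0508,0],"delta_rot":[0,0,0],"fingers":-1},{"dp":[0.0466,0.0508,0],"delta_rot":[0,0,0],"fingers":-1},{"dp":[0.0466,0.0508,0],"delta_rot":[0,0,0],"fingers":-1}]'
python3 -m crank '[{"dp":[0.07,0.016,0],"delta_rot":[0,0,0],"fingers":-1},{"dp":[0.07,0.016,0],"delta_rot":[0,0,0],"fingers":-1},{"dp":[0.07,0.016,0],"delta_rot":[0,0,0],"fingers":-1},{"dp":[0.07,0.016,0],"delta_rot":[0,0,0],"fingers":-1},{"dp":[0.07,0.016,0],"delta_rot":[0,0,0],"fingers":-1},{"dp":[0.07,0.016,0],"delta_rot":[0,0,0],"fingers":-1},{"dp":[0.07,0.016,0],"delta_rot":[0,0,0],"fingers":-1}]'
python3 -m crank '[{"dp":[0.068,0.011,0],"delta_rot":[0,0,0],"fingers":-1},{"dp":[0.068,0.011,0],"delta_rot":[0,0,0],"fingers":-1},{"dp":[0.068,0.011,0],"delta_rot":[0,0,0],"fingers":-1},{"dp":[0.068,0.011,0],"delta_rot":[0,0,0],"fingers":-1},{"dp":[0.068,0.011,0],"delta_rot":[0,0,0],"fingers":-1},{"dp":[0.068,0.011,0],"delta_rot":[0,0,0],"fingers":-1},{"dp":[0.068,0.011,0],"delta_rot":[0,0,0],"fingers":-1},{"dp":[0.068,0.011,0],"delta_rot":[0,0,0],"fingers":-1},{"dp":[0,0,0],"delta_rot":[0,0,0],"fingers":-1},{"dp":[0,0,0],"delta_rot":[0,0,0],"fingers":-1}]'; python3 - <<'E'
from h import *
s=manip.sense();print(s['q'],s['tool_rot'],s['force'],s['tcp_pos'])
a,_=manip.snapshot('side');np.save('pics/s1.npy',a);b,_=manip.snapshot('top');np.save('pics/t1.npy',b)
A=cv2.resize(a[100:250,200:360],(800,750)[:1]+(750,))[:, :]
A=cv2.resize(a[110:250,210:360],(480,448)); B=cv2.resize(b[190:290,250:320],(314,448))
cv2.imwrite('pics/c1.png',np.hstack([A,B])[:,:,::-1])
E
```

```text
t: 2.1
tcp_pos: [0.3246, -0.2705, 0.304]
tool_rot: [0.764, 0.645, -0.0, 0.0]
force: [-0.4, -0.9, -0.5]
finger_gap: 0.0
gripper_force: 0.0
t: 2.68
tcp_pos: [0.4192, -0.0373, 0.304]
tool_rot: [0.764, 0.645, 0.0, 0.0]
force: [0.3, -0.4, -0.4]
finger_gap: -0.0
gripper_force: 0.0
t: 3.52
tcp_pos: [0.5069, 0.2235, 0.3034]
tool_rot: [0.763, 0.647, -0.0, -0.0]
force: [0.3, 0.9, -1.1]
finger_gap: -0.003
gripper_force: 0.0
[ 2.13687371e-01  4.32774030e-01  1.61249836e+00 -2.72948830e-04
  1.09680114e+00  3.77838465e-01] [ 7.62657145e-01  6.46802912e-01 -2.69287669e-04 -5.93050508e-06] [ 0.29675813  0.94481822 -1.0776728 ] [0.5069214  0.22352983 0.3034373 ]
```

View pics/c1.png

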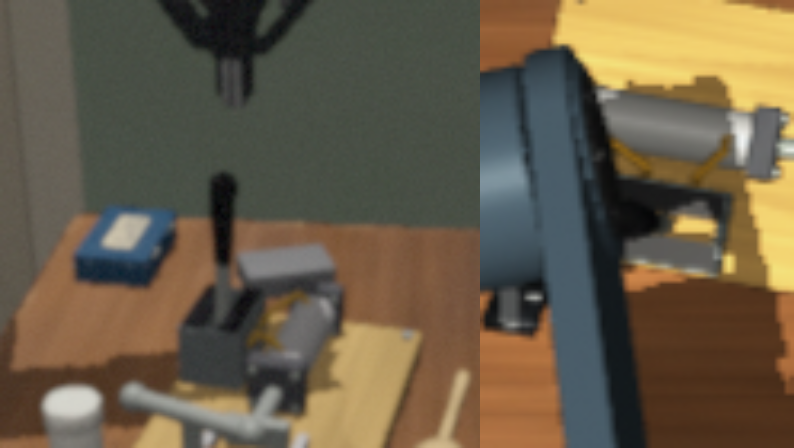

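The picture shows the closed fingertips at side px (282,141), behind and above the lever top at (280,166). The way down is free.

```bash
python3 - <<'E'
from h import *
print(proj('side',[.5069,.2235,.2304]),proj('side',[.4968,.1823,.188]))
a=np.load('pics/side0rgb.npy').astype(int); m=(a.sum(2)<110); m[:155]=0;m[190:]=0;m[:,:265]=0;m[:,295:]=0
for r in range(160,192,4):
    k=np.nonzero(m[r])[0]; print(r,k.min() if len(k) else 0,k.max() if len(k) else 0)
E
```

```text
[282.58121889 142.30635482] [276.58906284 164.30887994]
160 0 0
164 0 0
168 276 283
172 276 282
176 276 282
180 277 281
184 277 281
188 278 281
```

```bash
python3 -m crank '[{"dp":[0,0.006,0.06],"delta_rot":[0,0,0],"fingers":-1},{"dp":[0,0,0.06],"delta_rot":[0,0,0],"fingers":-1},{"dp":[0,0,0.06],"delta_rot":[0,0,0],"fingers":-1},{"dp":[0,0,0],"delta_rot":[0,0,0],"fingers":-1},{"dp":[0,0,0],"delta_rot":[0,0,0],"fingers":-1}]'
python3 -m crank '[{"dp":[-0.02,0,0],"delta_rot":[0,0,0],"fingers":-1},{"dp":[-0.02,0,0],"delta_rot":[0,0,0],"fingers":-1},{"dp":[0,0,0],"delta_rot":[0,0,0],"fingers":-1}]'
python3 -m crank '[{"dp":[-0.015,0,0],"delta_rot":[0,0,0],"fingers":-1},{"dp":[-0.015,0,0],"delta_rot":[0,0,0],"fingers":-1},{"dp":[0,0,0],"delta_rot":[0,0,0],"fingers":-1},{"dp":[0,0,0],"delta_rot":[0,0,0],"fingers":-1}]'
```

```text
t: 4.03
tcp_pos: [0.5088, 0.22, 0.2129]
tool_rot: [0.764, 0.645, -0.002, -0.001]
force: [-0.2, -0.2, 0.1]
finger_gap: 0.002
gripper_force: 0.0
t: 4.28
tcp_pos: [0.5074, 0.2005, 0.2161]
tool_rot: [0.764, 0.646, 0.002, 0.001]
force: [1.0, 3.4, 1.7]
finger_gap: -0.002
gripper_force: 1.5
t: 4.62
tcp_pos: [0.5054, 0.1883, 0.2162]
tool_rot: [0.764, 0.645, 0.004, -0.0]
force: [0.3, 9.0, 2.1]
finger_gap: 0.001
gripper_force: 4.4
```

```bash
python3 -m crank '[{"dp":[-0.015,0,0],"delta_rot":[0,0,0],"fingers":-1},{"dp":[-0.011,0,0],"delta_rot":[0,0,0],"fingers":-1},{"dp":[0,0,0],"delta_rot":[0,0,0],"fingers":-1},{"dp":[0,0,0],"delta_rot":[0,0,0],"fingers":-1}]'; cat > ram.py <<'E'
from h import *
b,_=manip.snapshot('top'); s=manip.sense(); print(s['t'],s['tcp_pos'],s['force'])
# cork (orange-brown) along channel centreline, fixture frame
c=np.array([.5373,.0591]);yd=np.array([.1625,.9867]);xd=np.array([.9867,-.1625])
ys=np.arange(.03,-.17,-.002)
xs=np.array([-.012,-.006,0,.006,.012]); hsv=cv2.cvtColor(b,cv2.COLOR_RGB2HSV)
out=[]
for y in ys:
    px=np.array([proj('top',np.r_[c+x*xd+y*yd,.044]) for x in xs]).round().astype(int)
    h=np.median(hsv[px[:,1],px[:,0]],0); out.append('C' if h[1]>120 and h[0]<19 else 'b' if h[1]>100 else 'w' if h[2]>150 else '.')
print('y=+.03 ->',''.join(out))
E
python3 ram.py; python3 - <<'E'
from h import *
a,_=manip.snapshot('side');cv2.imwrite('pics/c2.png',cv2.resize(a[120:310,200:360],(640,760))[:600,:,::-1])
E
```

```text
t: 4.95
tcp_pos: [0.5035, 0.1769, 0.2155]
tool_rot: [0.764, 0.645, 0.005, -0.001]
force: [1.7, 13.0, -2.3]
finger_gap: 0.002
gripper_force: 6.5
5.0 [0.50352894 0.17697951 0.21549521] [ 1.44881893 13.41879803 -2.27462809]
y=+.03 -> bwbbbbbbwwwwwwwwwwbbbbbbbbbbbbbCCCCCCCCCCCCCCCCCCCCCCCCCCCCCCCCCCCCCCCCCCb....ww....wwwww.wbbbbbbbbb
```

View pics/c2.png

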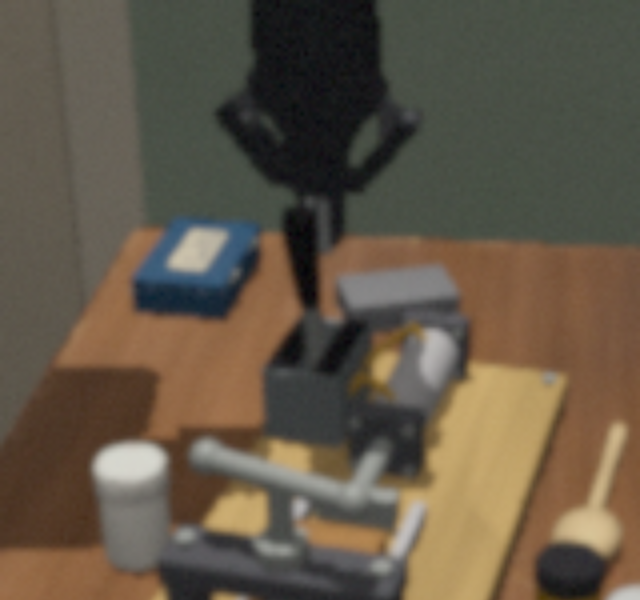

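The lever at crop (300,250) sits near the left edge of the finger pair, which is centred at about (325,230). I'll shift the fingers about 9 mm towards -x and push a little further.

```bash
python3 -m crank '[{"dp":[0.006,-0.009,0],"delta_rot":[0,0,0],"fingers":-1},{"dp":[0,-0.009,0],"delta_rot":[0,0,0],"fingers":-1},{"dp":[-0.006,0,0],"delta_rot":[0,0,0],"fingers":-1},{"dp":[-0.008,0,0],"delta_rot":[0,0,0],"fingers":-1},{"dp":[0,0,0],"delta_rot":[0,0,0],"fingers":-1},{"dp":[0,0,0],"delta_rot":[0,0,0],"fingers":-1}]'; python3 ram.py
```

```text
t: 5.55
tcp_pos: [0.4972, 0.1745, 0.2163]
tool_rot: [0.764, 0.645, 0.008, 0.002]
force: [7.2, 13.6, -2.7]
finger_gap: 0.002
gripper_force: 6.6
5.6 [0.49716759 0.17453415 0.21627358] [ 6.16230097 12.16852255 -3.69589811]
y=+.03 -> bwbbbbbbwwwbbbbbbwwbbwwwwwwwbbbCCCCCCCCCCCCCCCCCCCCCCCCCCCCCCCCCCCCCCCCCCb....ww....wwwww.wbbbbbbbbb
```

```bash
python3 -m crank '[{"dp":[0,0,0],"delta_rot":[0,0,0],"fingers":-1},{"dp":[0,0,0],"delta_rot":[0,0,0],"fingers":-1},{"dp":[0,0,0],"delta_rot":[0,0,0],"fingers":-1},{"dp":[0,0,0],"delta_rot":[0,0,0],"fingers":-1},{"dp":[0,0,0],"delta_rot":[0,0,0],"fingers":-1},{"dp":[0,0,0],"delta_rot":[0,0,0],"fingers":-1},{"dp":[0,0,0],"delta_rot":[0,0,0],"fingers":-1},{"dp":[0,0,0],"delta_rot":[0,0,0],"fingers":-1},{"dp":[0,0,0],"delta_rot":[0,0,0],"fingers":-1},{"dp":[0,0,0],"delta_rot":[0,0,0],"fingers":-1},{"dp":[0,0,0],"delta_rot":[0,0,0],"fingers":-1},{"dp":[0,0,0],"delta_rot":[0,0,0],"fingers":-1}]'; python3 ram.py
python3 -m crank '[{"dp":[0,0,0],"delta_rot":[0,0,0],"fingers":-1},{"dp":[0,0,0],"delta_rot":[0,0,0],"fingers":-1},{"dp":[0,0,0],"delta_rot":[0,0,0],"fingers":-1},{"dp":[0,0,0],"delta_rot":[0,0,0],"fingers":-1},{"dp":[0,0,0],"delta_rot":[0,0,0],"fingers":-1},{"dp":[0,0,0],"delta_rot":[0,0,0],"fingers":-1},{"dp":[0,0,0],"delta_rot":[0,0,0],"fingers":-1},{"dp":[0,0,0],"delta_rot":[0,0,0],"fingers":-1},{"dp":[0,0,0],"delta_rot":[0,0,0],"fingers":-1}]'; python3 ram.py
```

```text
t: 6.6
tcp_pos: [0.4971, 0.1742, 0.2162]
tool_rot: [0.764, 0.645, 0.008, 0.002]
force: [6.4, 12.2, -2.9]
finger_gap: -0.004
gripper_force: 5.7
6.65 [0.49706896 0.1741881  0.21618668] [ 6.95326038 12.15577399 -3.14242523]
y=+.03 -> bwbbbbbbwwwbbbbbbwwbbbbbbwwwbbbbbbwwwwwwwwwwCCCCCCCCCCCCCCCCCCCCCCCCCCCCCb....ww....wwwww.wbbbbbbbbb
t: 7.4
tcp_pos: [0.497, 0.1739, 0.2162]
tool_rot: [0.764, 0.645, 0.007, 0.002]
force: [6.7, 10.0, -3.5]
finger_gap: 0.002
gripper_force: 5.1
7.45 [0.49695306 0.17388079 0.21617552] [ 6.74634313 10.26363207 -3.35331884]
y=+.03 -> bwbbbbbbwwwbbbbbbwwbbbbbbwwwbbbbbbwwwbbbbbwwwbbwwwwwwwCCCCCCCCCCCCCCCCCCCb....ww....wwwww.wCCCCCbbbb
```

```bash
python3 -m crank '[{"dp":[0,0,0],"delta_rot":[0,0,0],"fingers":-1},{"dp":[0,0,0],"delta_rot":[0,0,0],"fingers":-1},{"dp":[0,0,0],"delta_rot":[0,0,0],"fingers":-1},{"dp":[0,0,0],"delta_rot":[0,0,0],"fingers":-1},{"dp":[0,0,0],"delta_rot":[0,0,0],"fingers":-1},{"dp":[0,0,0],"delta_rot":[0,0,0],"fingers":-1},{"dp":[0,0,0],"delta_rot":[0,0,0],"fingers":-1},{"dp":[0,0,0],"delta_rot":[0,0,0],"fingers":-1},{"dp":[0,0,0],"delta_rot":[0,0,0],"fingers":-1}]'; python3 ram.py
python3 -m crank '[{"dp":[0,0,0],"delta_rot":[0,0,0],"fingers":-1},{"dp":[0,0,0],"delta_rot":[0,0,0],"fingers":-1},{"dp":[0,0,0],"delta_rot":[0,0,0],"fingers":-1},{"dp":[0,0,0],"delta_rot":[0,0,0],"fingers":-1},{"dp":[0,0,0],"delta_rot":[0,0,0],"fingers":-1},{"dp":[0,0,0],"delta_rot":[0,0,0],"fingers":-1}]'; python3 ram.py
```

```text
t: 8.2
tcp_pos: [0.4969, 0.1737, 0.2162]
tool_rot: [0.764, 0.646, 0.007, 0.002]
force: [6.1, 9.8, -3.2]
finger_gap: -0.007
gripper_force: 4.9
8.25 [0.49687661 0.17370331 0.216174  ] [ 5.09962036 10.2088254  -3.58927314]
y=+.03 -> bwbbbbbbwwwbbbbbbwwbbbbbbwwwbbbbbbwwwbbbbbwwwbbbbww.wwwwwwCCCCCCCCCCCCCCC.....ww....wwwww.wCCCCCCCCC
t: 8.75
tcp_pos: [0.4969, 0.1737, 0.2162]
tool_rot: [0.764, 0.646, 0.007, 0.002]
force: [5.4, 10.3, -3.9]
finger_gap: -0.0
gripper_force: 4.9
8.8 [0.49687459 0.17369629 0.21617014] [ 5.97780809 10.47489216 -3.60783685]
y=+.03 -> bwbbbbbbwwwbbbbbbwwbbbbbbwwwbbbbbbwwwbbbbbwwwbbbbww.wwwwwwCCCCCCCCCCCCCCCb....ww....wwwww.wCCCCCCCCC
```

The ram has stalled at about -0.086 and the cork reaches the stop. I'll release by backing away along +y, then rise.

```bash
python3 -m crank '[{"dp":[0.08,0,0],"delta_rot":[0,0,0],"fingers":-1},{"dp":[0.04,0,0],"delta_rot":[0,0,0],"fingers":-1},{"dp":[0,0,-0.07],"delta_rot":[0,0,0],"fingers":-1},{"dp":[0,0,-0.07],"delta_rot":[0,0,0],"fingers":1},{"dp":[0,0,0],"delta_rot":[0,0,0],"fingers":1},{"dp":[0,0,0],"delta_rot":[0,0,0],"fingers":1}]'; python3 ram.py; python3 - <<'E'
from h import *
a,_=manip.snapshot('side');b,_=manip.snapshot('top')
np.save('pics/t3.npy',b)
A=cv2.resize(a[150:330,210:330],(400,600)); B=cv2.resize(b[200:290,330:420],(400,400)); B=np.vstack([B,np.zeros((200,400,3),np.uint8)])
cv2.imwrite('pics/c3.png',np.hstack([A,B])[:,:,::-1])
E
```

```text
t: 9.3
tcp_pos: [0.5035, 0.2308, 0.2871]
tool_rot: [0.763, 0.646, 0.003, 0.002]
force: [0.1, 0.4, -0.5]
finger_gap: 0.42
gripper_force: 0.0
9.35 [0.50231916 0.23049115 0.28536285] [ 0.25839319 -0.81605501 -0.35751044]
y=+.03 -> wwbbbbbbwwwbbbbbbwwbbbbbbwwwbbbbbbwwwbbbbbwwwbbbbwwwwwwwwwbCCCCCCCCCCCCCCb....ww....wwwww.wCCCCCCCCC
```

View pics/c3.png

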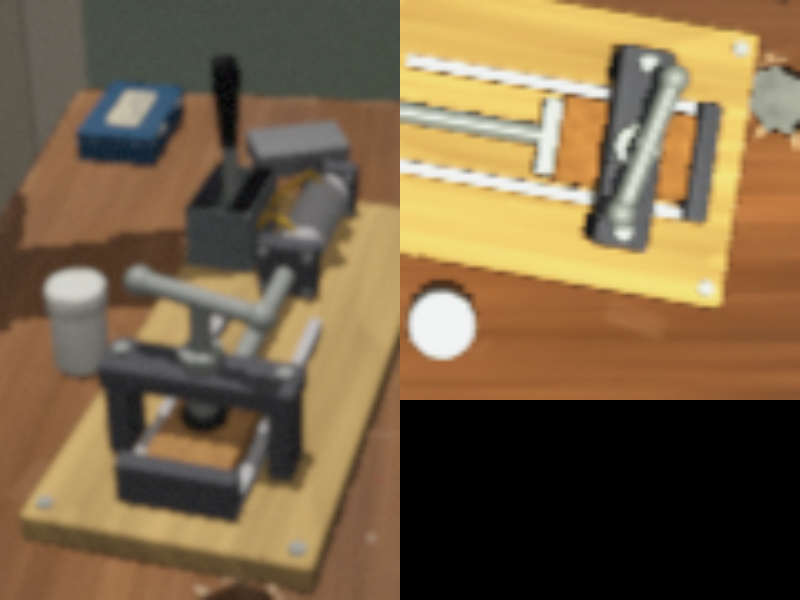

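The cork now meets the stop: right crop shows it filling the channel up to (700,160), with the ram plate against it at (547,135). The lever is upright again at (227,100). T-bar ends are at (675,78) and (620,210) in the top crop, and at (137,278) and (265,312) in the side crop.

```bash
python3 - <<'E'
from h import *
t=np.array([[275,78],[220,210]])/4.444+[330,200]; s=np.array([[265,312],[137,278]])/3.333+[210,150]
tri=[]
for a,b in zip(t,s):
    o1,d1=ray('top',*a);o2,d2=ray('side',*b)
    k=np.linalg.lstsq(np.c_[d1,-d2],o2-o1,rcond=None)[0]; tri.append(((o1+k[0]*d1)+(o2+k[1]*d2))/2)
tri=np.array(tri);print(tri,'mid',tri.mean(0))
E=onz('top',t[:,0],t[:,1],.137);m=E.mean(0);v=E[0]-E[1];print('topmid',m,'len',np.linalg.norm(v),'bar yaw',np.degrees(np.arctan2(v[1],v[0])))
r=manip.sense();p=r['tcp_pos'];Rt=R.from_quat(r['tool_rot']);X=Rt.as_matrix()[:,0];print('tool yaw',np.degrees(np.arctan2(X[1],X[0])),p)
g=np.array([.5165,-.069,p[2]]); print('dp to tbar (tool, /0.5)',Rt.inv().apply(g-p)/.5)
E
```

```text
[[ 0.55777872 -0.08437445  0.13741114]
 [ 0.47905898 -0.05182783  0.13563018]] mid [ 0.51841885 -0.06810114  0.13652066]
topmid [ 0.51717906 -0.06822688  0.137     ] len 0.08316319239481845 bar yaw -23.519526093129308
tool yaw 80.51580461742249 [0.50144333 0.23020937 0.2834799 ]
dp to tbar (tool, /0.5) [-5.85276856e-01  1.28307034e-01  3.13742030e-04]
```

```bash
python3 -m crank '[{"dp":[0,0,-0.04],"delta_rot":[0,0,0],"fingers":1},{"dp":[-0.073,0.0161,0],"delta_rot":[0,0,0],"fingers":1},{"dp":[-0.073,0.0161,0],"delta_rot":[0,0,0],"fingers":1},{"dp":[-0.073,0.0161,0],"delta_rot":[0,0,0],"fingers":1},{"dp":[-0.073,0.0161,0],"delta_rot":[0,0,0],"fingers":1},{"dp":[-0.073,0.0161,0],"delta_rot":[0,0,0],"fingers":1},{"dp":[0,0,0],"delta_rot":[0,0,0],"fingers":1}]'; python3 - <<'E'
from h import *
p,d=manip.snapshot('top');p2,d2=manip.snapshot('side');cv2.imwrite('pics/c4.png',np.vstack([p[150:],p2[:300]])[:,:,::-1])
P=cloud('top',d); l0=cloud('top',np.load('pics/top0.npy'))
m=(P[...,2]>.3)&(P[...,1]<.05)&(P[...,0]>.1); dark=p.astype(int).sum(2)<330
k=m&dark; print('arm ymin',P[k][np.argsort(P[k][:,1])[:5]].round(3)); k=m&~dark; print('lamp ymax',P[k][np.argsort(-P[k][:,1])[:5]].round(3))
E
```

```text
t: 10.03
tcp_pos: [0.5122, 0.0383, 0.3028]
tool_rot: [0.765, 0.644, -0.002, 0.001]
force: [0.4, 0.5, -0.8]
finger_gap: 1.001
gripper_force: 0.0
arm ymin [[ 0.443 -0.521  0.303]
 [ 0.441 -0.518  0.309]
 [ 0.441 -0.517  0.306]
 [ 0.441 -0.516  0.301]
 [ 0.441 -0.516  0.31 ]]
lamp ymax [[0.513 0.049 0.566]
 [0.507 0.049 0.565]
 [0.509 0.049 0.565]
 [0.51  0.049 0.565]
 [0.519 0.049 0.565]]
```

View pics/c4.png

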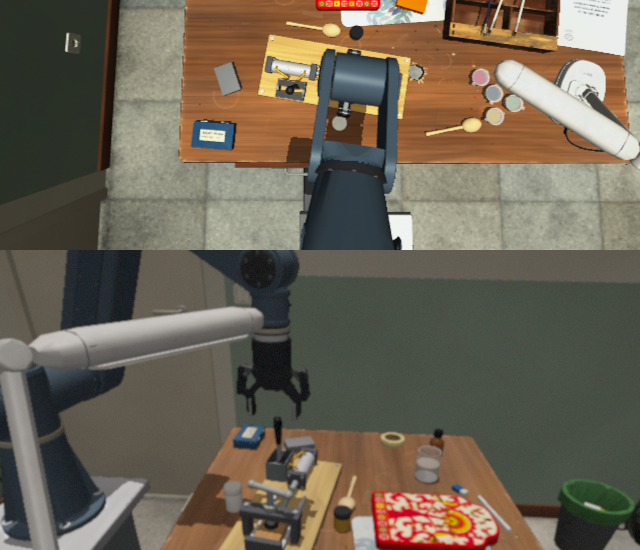

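The arm is clear of the lamp: the wrist fork spans columns 315–397, and the lamp tip is at column 500. I'll finish the transfer and turn to the bar's yaw.

```bash
python3 -m crank '[{"dp":[-0.0695,0.0152,0],"delta_rot":[0,0,0],"fingers":1},{"dp":[-0.0695,0.0152,0],"delta_rot":[0,0,0],"fingers":1},{"dp":[-0.0695,0.0152,0],"delta_rot":[0,0,0],"fingers":1},{"dp":[0,0,0],"delta_rot":[0,0,-0.01945],"fingers":1},{"dp":[0,0,0],"delta_rot":[0,0,-0.01945],"fingers":1},{"dp":[0,0,0],"delta_rot":[0,0,-0.01945],"fingers":1},{"dp":[0,0,0],"delta_rot":[0,0,-0.01945],"fingers":1},{"dp":[0,0,0],"delta_rot":[0,0,-0.01945],"fingers":1},{"dp":[0,0,0],"delta_rot":[0,0,-0.01945],"fingers":1}]'
python3 -m crank '[{"dp":[0,0,0],"delta_rot":[0,0,-0.01945],"fingers":1},{"dp":[0,0,0],"delta_rot":[0,0,-0.01945],"fingers":1},{"dp":[0,0,0],"delta_rot":[0,0,-0.01945],"fingers":1},{"dp":[0,0,0],"delta_rot":[0,0,-0.01945],"fingers":1},{"dp":[0,0,0],"delta_rot":[0,0,-0.01945],"fingers":1},{"dp":[0,0,0],"delta_rot":[0,0,0],"fingers":1},{"dp":[0,0,0],"delta_rot":[0,0,0],"fingers":1}]'; python3 - <<'E'
from h import *
r=manip.sense();p=r['tcp_pos'];Rt=R.from_quat(r['tool_rot']);X=Rt.as_matrix()[:,0];print('tool yaw',np.degrees(np.arctan2(X[1],X[0])),p,r['q'])
print(Rt.inv().apply(np.array([.5175,-.0682,.136+.056])-p)/.5)
E
```

```text
t: 10.88
tcp_pos: [0.5169, -0.0607, 0.3031]
tool_rot: [0.477, 0.879, -0.0, -0.001]
force: [0.2, -0.0, 0.5]
finger_gap: 1.001
gripper_force: 0.0
t: 11.47
tcp_pos: [0.517, -0.061, 0.3033]
tool_rot: [0.195, 0.981, 0.0, -0.001]
force: [-0.2, 0.1, 0.2]
finger_gap: 1.001
gripper_force: 0.0
tool yaw 157.48318162912975 [ 0.51700517 -0.06104069  0.30331826] [-3.32497942e-01  3.88841000e-01  1.69226339e+00  2.84415313e-04
  1.06214360e+00 -1.51044024e+00]
[-0.0067688  -0.01288099  0.22262364]
```

```bash
python3 -m crank '[{"dp":[-0.0068,-0.0129,0.04],"delta_rot":[0,0,0],"fingers":1},{"dp":[0,0,0.06],"delta_rot":[0,0,0],"fingers":1},{"dp":[0,0,0.06],"delta_rot":[0,0,0],"fingers":1},{"dp":[0,0,0.04],"delta_rot":[0,0,0],"fingers":1},{"dp":[0,0,0.0186],"delta_rot":[0,0,0],"fingers":1},{"dp":[0,0,0],"delta_rot":[0,0,0],"fingers":1},{"dp":[0,0,0],"delta_rot":[0,0,0],"fingers":1}]' 40
python3 -m crank '[{"dp":[0,0,0],"delta_rot":[0,0,0],"fingers":-1},{"dp":[0,0,0],"delta_rot":[0,0,0],"fingers":-1},{"dp":[0,0,0],"delta_rot":[0,0,0],"fingers":-1},{"dp":[0,0,0],"delta_rot":[0,0,0],"fingers":-1},{"dp":[0,0,0],"delta_rot":[0,0,0],"fingers":-1},{"dp":[0,0,0],"delta_rot":[0,0,0],"fingers":-1},{"dp":[0,0,0],"delta_rot":[0,0,0],"fingers":-1},{"dp":[0,0,0],"delta_rot":[0,0,0],"fingers":-1}]' 40; python3 -c "
from station import manip
s=manip.sense();print(s['force'],s['ft_torque'],s['q'][5],s['finger_gap']*85)"
```

```text
t: 12.05
tcp_pos: [0.5183, -0.0694, 0.1946]
tool_rot: [0.195, 0.981, 0.0, -0.0]
force: [-0.0, -0.9, 0.6]
finger_gap: 0.999
gripper_force: 0.0
t: 12.72
tcp_pos: [0.5182, -0.0694, 0.1951]
tool_rot: [0.195, 0.981, 0.0, 0.0]
force: [-0.0, 1.4, 5.1]
finger_gap: 0.141
gripper_force: 39.3
[-0.04364141  1.39467963  5.11139223] [ 0.31717922 -0.01961551 -0.03430131] -1.5268371936839216 12.011321784592655
```

```bash
cat > st.py <<'E'
from h import *
s=manip.sense();X=R.from_quat(s['tool_rot']).as_matrix()[:,0]
print('yaw %.1f'%np.degrees(np.arctan2(X[1],X[0])),s['force'].round(1),'M',s['ft_torque'].round(3),'gap',round(s['finger_gap']*85,1))
E
python3 -m crank '[{"dp":[0,0,0],"delta_rot":[0,0,0.0167],"fingers":-1},{"dp":[0,0,0],"delta_rot":[0,0,0.0167],"fingers":-1},{"dp":[0,0,0],"delta_rot":[0,0,0.0167],"fingers":-1},{"dp":[0,0,0],"delta_rot":[0,0,0.0167],"fingers":-1},{"dp":[0,0,0],"delta_rot":[0,0,0],"fingers":-1}]'; python3 st.py
```

```text
t: 13.13
tcp_pos: [0.518, -0.0698, 0.1952]
tool_rot: [0.396, 0.918, -0.0, 0.0]
force: [-0.7, 0.1, 6.1]
finger_gap: 0.142
gripper_force: 39.4
yaw 133.4 [-0.7  0.1  6.1] M [0.076 0.179 0.021] gap 12.1
```

```bash
python3 -m crank '[{"dp":[0,0,0],"delta_rot":[0,0,0.0167],"fingers":-1},{"dp":[0,0,0],"delta_rot":[0,0,0.0167],"fingers":-1},{"dp":[0,0,0],"delta_rot":[0,0,0],"fingers":-1}]'; python3 st.py;python3 -m crank '[{"dp":[0,0,0],"delta_rot":[0,0,0.0167],"fingers":-1},{"dp":[0,0,0],"delta_rot":[0,0,0.0167],"fingers":-1},{"dp":[0,0,0],"delta_rot":[0,0,0],"fingers":-1}]'; python3 st.py
```

```text
t: 13.38
tcp_pos: [0.5178, -0.0699, 0.1951]
tool_rot: [0.49, 0.872, -0.0, 0.0]
force: [-2.2, -0.7, 6.2]
finger_gap: 0.143
gripper_force: 39.4
yaw 121.3 [-2.2 -0.7  6.2] M [-0.043  0.275 -0.007] gap 12.2
t: 13.63
tcp_pos: [0.5176, -0.07, 0.1951]
tool_rot: [0.578, 0.816, -0.001, -0.0]
force: [-1.6, -0.2, 5.8]
finger_gap: 0.138
gripper_force: 39.5
yaw 109.3 [-1.6 -0.2  5.8] M [-0.132  0.346  0.049] gap 11.8
```

```bash
python3 -m crank '[{"dp":[0,0,0],"delta_rot":[0,0,0.0167],"fingers":-1},{"dp":[0,0,0],"delta_rot":[0,0,0],"fingers":-1}]'|grep t:; python3 st.py;python3 -m crank '[{"dp":[0,0,0],"delta_rot":[0,0,0.0167],"fingers":-1},{"dp":[0,0,0],"delta_rot":[0,0,0],"fingers":-1}]'|grep t: ; python3 st.py
```

```text
t: 13.8
tool_rot: [0.62, 0.784, -0.001, -0.0]
yaw 103.3 [-2.6 -0.9  8. ] M [-0.158  0.339  0.037] gap 12.2
t: 13.97
tool_rot: [0.66, 0.751, -0.001, -0.0]
yaw 97.4 [-2.5 -1.6  6.2] M [-0.216  0.468  0.171] gap 12.1
```

```bash
python3 -m crank '[{"dp":[0,0,0],"delta_rot":[0,0,0.01],"fingers":-1},{"dp":[0,0,0],"delta_rot":[0,0,0],"fingers":-1}]'|grep t:; python3 st.py;python3 -m crank '[{"dp":[0,0,0],"delta_rot":[0,0,0.01],"fingers":-1},{"dp":[0,0,0],"delta_rot":[0,0,0],"fingers":-1}]'|grep t: ; python3 st.py
```

```text
t: 14.13
tool_rot: [0.683, 0.731, -0.001, -0.0]
yaw 93.9 [-2.7 -0.7  6.3] M [-0.141  0.468  0.209] gap 11.7
t: 14.3
tool_rot: [0.705, 0.709, -0.001, -0.0]
yaw 90.3 [-3.4 -1.3  6.8] M [-0.14   0.495  0.272] gap 11.9
```

```bash
python3 -m crank '[{"dp":[0,0,0],"delta_rot":[0,0,0.008],"fingers":-1},{"dp":[0,0,0],"delta_rot":[0,0,0],"fingers":-1},{"dp":[0,0,0],"delta_rot":[0,0,0],"fingers":-1}]'|grep t:; python3 st.py; python3 -m crank '[{"dp":[0,0,0],"delta_rot":[0,0,0],"fingers":-1}]'|grep t:; python3 st.py
```

```text
t: 14.55
tool_rot: [0.722, 0.692, -0.001, -0.0]
yaw 87.5 [-2.6 -1.1  7.1] M [-0.209  0.488  0.351] gap 12.2
t: 14.63
tool_rot: [0.722, 0.692, -0.001, -0.0]
yaw 87.5 [-3.4 -0.8  6.5] M [-0.155  0.505  0.295] gap 11.7
```

Torque is about 0.32 N m, so it is tight. I'll release, rise and check.

```bash
python3 -m crank '[{"dp":[0,0,0],"delta_rot":[0,0,0],"fingers":1},{"dp":[0,0,0],"delta_rot":[0,0,0],"fingers":1},{"dp":[0,0,0],"delta_rot":[0,0,0],"fingers":1},{"dp":[0,0,0],"delta_rot":[0,0,0],"fingers":1},{"dp":[0,0,0],"delta_rot":[0,0,0],"fingers":1},{"dp":[0,0,-0.06],"delta_rot":[0,0,0],"fingers":1},{"dp":[0,0,-0.07],"delta_rot":[0,0,0],"fingers":1},{"dp":[0,0,-0.07],"delta_rot":[0,0,0],"fingers":1},{"dp":[0,0,0],"delta_rot":[0,0,0],"fingers":1},{"dp":[0,0,0],"delta_rot":[0,0,0],"fingers":1}]'; python3 - <<'E'
from h import *
a,_=manip.snapshot('side')
cv2.imwrite('pics/c5.png',cv2.resize(a[150:330,200:360],(533,600),interpolation=cv2.INTER_CUBIC)[:,:,::-1])
E
```

```text
t: 15.47
tcp_pos: [0.5191, -0.0699, 0.2967]
tool_rot: [0.723, 0.691, 0.001, 0.002]
force: [0.2, -0.6, 0.3]
finger_gap: 1.003
gripper_force: 0.0
```

View pics/c5.png

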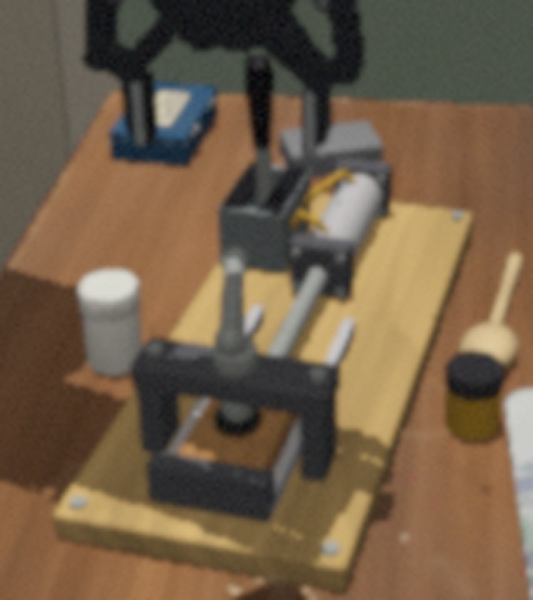

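The pad at (237,425) rests on the cork, which sits against the stop. The bar now points along the channel, the lever is upright, the jars and spoon are untouched, and the gripper is clear.

```bash
python3 -c "
from station import manip
print(manip.sign_off())"
```

```text
the job is handed in; nothing more can be done
None
```

The job is handed in at about 15.5 s of the 61 s allowed: the ram slid the cork against the stop, the lever sprang back upright, and the T-handle was turned clockwise to about 0.32 N m, pressing the pad on the block, then let go.

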